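Close a jar: seat the lid disk, screw the ring over it

TASK

Close the open jar that stands in the white holder: first set the loose lid disk with its knob up fully home in the jar's mouth, then put the screw ring over it and screw it clockwise until it is finger-tight and clamps the disk. The jar is glass, so do not force anything, and leave the full jar, the tamper and the bowl alone.

Things in the scene. Friction and masses are not known exactly. Their poses are not given: they have to be found in the camera images.
- mouth (a point): Centre of the open glass jar's mouth, in the plane of its rim, z up. The jar is 100 mm tall, its foot 12 mm above the bench. Mouth bore 40 mm, neck 48 mm outside, 56 mm over its threads, body 58 mm. Yaw is the holder's: how the jar is turned, so where its threads begin, is NOT measured and differs each time.
- holder: Fixed white holder, foot 130 mm square, 4 jaws to 46 mm high; origin on the bench under the jar, 112 mm below the mouth; the jar cannot turn in it. Jar neck: 4 equal threads, evenly spaced, each 60 degrees long with 30 degree gaps between, falling clockwise (seen from above) 5 mm per radian, 4 mm thick, from 3 to 12 mm below the rim.
- disk_knob (a point): Loose brass-coloured lid disk, 60 g, lying knob up; the point is the centre of its black knob (14 mm wide, 20 mm tall: 10 mm below to 10 mm above the point), z up. Under the knob a flange 47 mm wide, 4 mm thick; under that a chamfered plug 37 mm wide, 6 mm deep, that enters the mouth. Seated, the flange lies on the rim and the point is 14 mm above the rim.
- disk: The same disk; origin at the centre of its plug's underside (20 mm below the knob's centre), z up through the knob.
- ring_mid (a point): Loose brass-coloured screw ring, about 70 g, lying right way up: 66 mm outside, 22 mm tall, skirt bore 58 mm, on top a 3 mm thick inward lip leaving a 34 mm hole; the point is its centre, half-way up, z up. Lip down on the seated disk, the point is 4 mm below the rim plane; while the lugs ride on the threads it is 6 to 11 mm higher.
- ring: The same ring; origin at the centre of its lower edge. 4 lugs 4.5 mm thick stand in to a 50 mm circle, 3 mm above it, on +-x and +-y. Turned clockwise they slide off the thread tops, drop in the gaps, pass under the next threads and bite 25 to 60 degrees on (140 in all at most). At the bite the moment jumps 0.1 to 0.3 N m: 3 to 12 degrees more is finger-tight, over 15 may crack the glass.
- full_jar: Bystander: closed full jar, 62 mm wide, 106 mm tall, upright; origin at the centre of its underside.
- tamper: Bystander: wooden tamper standing on its head, 44 mm wide, 112 mm tall; origin at the centre of its underside.
- bowl: Bystander: steel bowl, 100 mm wide, 45 mm tall; origin at the centre of its underside.
Not all that is in view belongs to the job. What is shaped like the ring but red is not meant. Leave any blue look-alike of the disk alone.

How it is judged:
By the outcome, as a careful person would: the job done as asked, in the order asked, and still so for the second after the job is handed in, with the robot touching nothing.
It also fails if it takes over 72 s, if anything falls off the work surface, if the arm or the gripper's body presses on something with over 40 N, if the wrist force passes 120 N, or if a joint passes its speed limit or range.

ROBOT

A 6-joint arm with a two-finger parallel gripper is mounted at the origin on the work surface. World frame = base frame: x ahead of the robot, y to its left, z up, the work surface at z = 0. Lengths are in m, angles in rad, forces in N, time in s.
With the tool pointing down it reaches from about 0.35 to 0.775 m from the base axis. Payload 7.3 kg.
Tool frame: the origin (TCP) lies midway between the tips of the shut fingers; the grasp point (between the pads) lies manip.hold_point_z behind it (manip.hold_point_z is the distance from the TCP to the grasp point, in m); z points along the fingers, y is the direction in which the jaws open and shut (so a half turn about z gives the same grasp; the last joint's range is limited). The gripper opens to 92 mm and grips with 3 to 60 N. Pads are 19 mm wide; open, the fingers measure 130 mm over their backs; the gripper's body (75 mm by 190 mm) begins 47 mm behind the grasp point.
Start: joints at [1.172, 0.342, 1.524, -0, 1.275, -0.146], TCP at [0.131, 0.508, 0.227] pointing down, gripper open.
Joint ranges: [-2.53, 2.53], [-0.77, 2.02], [0.04, 2.7], [-1, 4.14], [0.28, 2.66], [-3.11, 3.11]. Speed limits (rad/s): [2.57, 2.57, 3.14, 3.14, 3.14, 3.14].

INTERFACE

Orientations are given as a unit quaternion [x, y, z, w].
In Python, from workcell import manip, capture, camera_info, finder gives the robot as it stands.
- The arm moves only by the shell command python3 -m jog 'ROWS'. ROWS is JSON, a list of rows, each a list of 3 entries, a list of its own where there are three numbers: the shift along the tool's x, y, z in mm, then the turn, a rotation vector about the tool's x, y, z in degrees, then the closure, from -1 (fully open) to 1 (shut). In form: [[[tx, ty, tz], [ax, ay, az], grip], ...]. A call has exactly 8 rows; each row is the pose to reach, as a shift and turn from the pose commanded when the call began, along the tool's axes at that moment; what a row does not reach only later rows make up. A row lasts 1/8 s, in which the tool goes at most 62.5 mm and 10.7 degrees, less where a joint would pass 70% of its speed; a pose out of reach is approached as far as the arm can. A call with a gripper value outside its range is refused whole. The fingers move at their own pace and stop on an object; the grip force is fixed at half the most. Time passes only in rows, so rows that repeat a pose let the fingers close, or fill a call up. It gives the time, the measured TCP pose, the force and the opening at its end, in the units of the state.
- manip.sense(): the state, without advancing time (a new reading comes with each control period).
- capture(name): name is "scene" or "top" or "wrist"; returns the picture (420x560x3 uint8, blue, green, red); there is no depth.
- camera_info(name): a dict with "camera_matrix" (3x3 intrinsics, pixels), "extrinsics" (4x4, takes a point from world to camera coordinates); the wrist camera has in their place "T_tool_cam" (4x4, takes a point from camera to tool coordinates, whose origin is the TCP and whose axes are the flange's). Camera axes: x right, y down, z forward; pixel columns grow to the right and rows downward; lengths in m; the calibration is good to about 2 mm. The wrist camera is an equidistant fisheye: a pixel r from the principal point sees the ray r / f radians off the axis. A picture is of the moment at which its call begins: read the wrist's pose just before it. camera_info takes no time and is no camera call.
- manip.job_done(): hands the job in, once; it reports no verdict.
Trained networks look in the newest picture that a camera, given by its name, has taken for a name from the list of things; names that differ only in an ending like _2 or _b are one class to them, and where a whole thing is asked for, a point or a joint stands for the part that bears it (a point fixed in the world has none). Each returns a list of dicts, best first, with "conf" (0 to 1); they miss things now and then, are a little off and sometimes report something else, mostly with a low value. They report only what shows in the picture. A call takes as long as a camera call. They do not tell look-alikes from the thing itself.
- finder.spot_in(name, camera): "extent" ([left, top, right, bottom] as shares, 0 to 1, of the picture: columns of its width, rows of its height, round what is visible of it).
The state is a dict: "t": time; "qpos": joint angles; "joint_velocities": joint speeds; "joint_torque": joint torques, N m; "tool_pos": TCP position; "tool_rot": TCP orientation; "force": force on the tool from outside, world axes, zero at the start; "wrist_torque": the same for the moment, N m; "finger_gap": finger opening in m.
Only numpy, scipy, OpenCV 4.12 (cv2) and the standard library are available. Lean on these libraries where they do the work, as an engineer would, in place of code of your own. Each camera call takes 0.05 s, during which the arm holds its last target.

## Working session

There is one attempt and no reset: what is moved stays moved. The work goes in short steps, Python scripts to look and compute and a shell command to move; the robot and the scene stay as the last step left them, time stands still between calls to the robot, and variables do not carry over. Pictures are saved under pics/ and viewed, and the job is handed in when it is done.

```bash
ls; mkdir -p pics; python3 - <<'E'
from workcell import manip, capture, camera_info, finder
import cv2, numpy as np
np.set_printoptions(precision=4,suppress=True)
print(manip.sense(), manip.hold_point_z)
for n in ["scene","top","wrist"]:
    im=capture(n); cv2.imwrite(f"pics/{n}0.png",im)
    print(n,camera_info(n))
    for o in ["mouth","holder","disk_knob","disk","ring","ring_mid","full_jar","tamper","bowl"]:
        try:
            r=finder.spot_in(o,n)
            print(o,[(round(d['conf'],2),(np.array(d['extent'])*[560,420,560,420]).round(1).tolist()) for d in r[:4]])
        except Exception as e: print(o,e)
    if n=="top": pass
print(manip.sense()['t'])
E
```

```text
pics
{'t': 0.0, 'qpos': array([ 1.172 ,  0.3427,  1.525 , -0.    ,  1.2754, -0.146 ]), 'joint_velocities': array([ 0.0003,  0.0012,  0.0004,  0.0006, -0.0001,  0.0011]), 'joint_torque': array([  0.0013, -43.123 , -24.4221,   0.0718,   0.056 ,  -0.0001]), 'tool_pos': array([0.1311, 0.5079, 0.226 ]), 'tool_rot': array([ 0.1261,  0.992 , -0.0007, -0.0002]), 'force': array([-0.6083,  0.1067, -0.4738]), 'wrist_torque': array([ 0.028 , -0.0445, -0.0292]), 'finger_gap': 0.09166258607212967} 0.0188
scene {'camera_matrix': array([[396.4296,   0.    , 275.657 ],
       [  0.    , 396.4296, 210.1807],
       [  0.    ,   0.    ,   1.    ]]), 'extrinsics': array([[ 0.6808,  0.7323, -0.0172, -0.4007],
       [ 0.5384, -0.5161, -0.6662, -0.2619],
       [-0.4967,  0.4443, -0.7456,  1.2961],
       [ 0.    ,  0.    ,  0.    ,  1.    ]])}
mouth [(0.87, [259.1, 181.2, 319.4, 240.5])]
holder [(0.98, [262.3, 181.7, 317.5, 243.6])]
disk_knob [(0.66, [309.2, 166.6, 328.3, 183.2])]
disk [(0.73, [261.1, 178.9, 317.7, 243.8]), (0.69, [342.9, 169.9, 360.8, 183.0]), (0.63, [311.6, 169.3, 324.9, 180.1]), (0.3,
[... 1154 characters left out ...]
4, 263.5])]
ring_mid [(0.8, [389.1, 235.8, 418.6, 266.1]), (0.73, [337.5, 230.3, 369.0, 258.2])]
full_jar [(0.98, [322.9, 135.2, 359.1, 176.0])]
tamper [(0.81, [263.3, 145.6, 283.2, 169.2])]
bowl [(0.78, [170.1, 140.0, 217.5, 185.2])]
wrist {'camera_matrix': array([[325.1923,   0.    , 278.9366],
       [  0.    , 325.1923, 209.868 ],
       [  0.    ,   0.    ,   1.    ]]), 'T_tool_cam': array([[ 0.0004, -0.9665, -0.2566,  0.0676],
       [ 1.    ,  0.0005, -0.0003,  0.0002],
       [ 0.0004, -0.2566,  0.9665, -0.1581],
       [ 0.    ,  0.    ,  0.    ,  1.    ]])}
mouth []
holder []
disk_knob []
disk []
ring [(0.62, [4.0, 404.3, 12.7, 417.5])]
ring_mid []
full_jar []
tamper []
bowl []
1.5
```

View pics/top0.png

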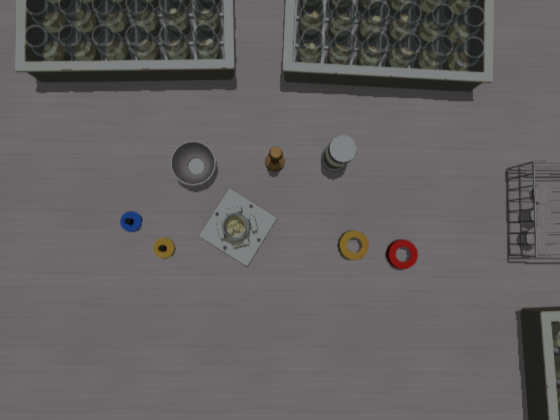

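View pics/scene0.png

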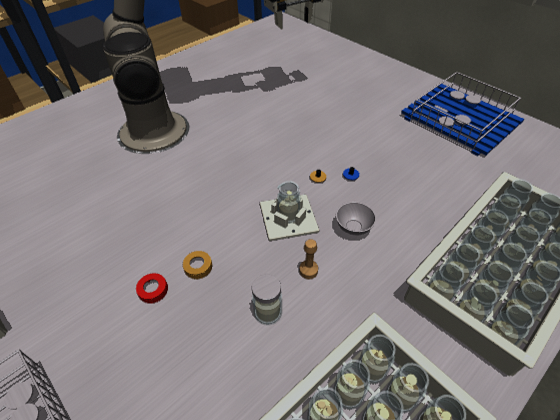

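View pics/wrist0.png

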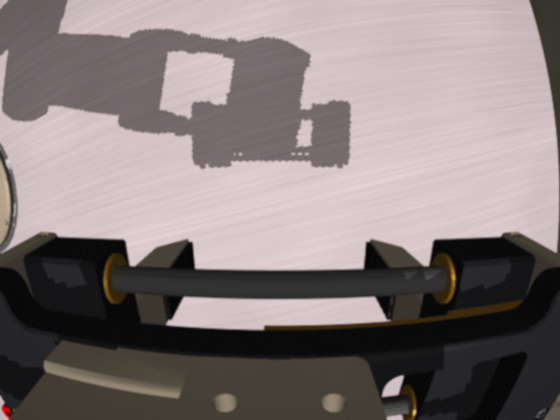

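The top view shows the brass disk at about (164,248), the blue look-alike at (131,221), the jar and holder at (238,226), the brass ring at (353,245) and the red ring at (403,254). The scene view shows the same layout: brass disk at (318,177), ring at (198,264), jar at (289,212). The wrist view shows only bench.

```bash
cat > h.py <<'E'
from workcell import manip, capture, camera_info, finder
import cv2, numpy as np
from scipy.optimize import least_squares
from scipy.spatial.transform import Rotation as R
np.set_printoptions(precision=4,suppress=True)
def proj(n,P,pose=None):
    ci=camera_info(n); K=np.array(ci['camera_matrix']); P=np.atleast_2d(P)
    if n!='wrist':
        E=np.array(ci['extrinsics']); c=P@E[:3,:3].T+E[:3,3]
        u=c@K.T; return u[:,:2]/u[:,2:]
    pos,q=pose; T=np.eye(4); T[:3,:3]=R.from_quat(q).as_matrix(); T[:3,3]=pos
    T=T@np.array(ci['T_tool_cam']); c=(P-T[:3,3])@T[:3,:3]
    rr=np.hypot(c[:,0],c[:,1]); th=np.arctan2(rr,c[:,2])
    s=K[0,0]*th/np.maximum(rr,1e-9)
    return np.c_[K[0,2]+s*c[:,0],K[1,2]+s*c[:,1]]
def ray(n,uv,pose=None):
    ci=camera_info(n); K=np.array(ci['camera_matrix']); uv=np.array(uv,float)
    x=(uv[0]-K[0,2])/K[0,0]; y=(uv[1]-K[1,2])/K[1,1]
    if n!='wrist':
        E=np.array(ci['extrinsics']); d=E[:3,:3].T@[x,y,1]; o=-E[:3,:3].T@E[:3,3]
    else:
        pos,q=pose; T=np.eye(4); T[:3,:3]=R.from_quat(q).as_matrix(); T[:3,3]=pos
        T=T@np.array(ci['T_tool_cam']); th=np.hypot(x,y); k=np.sin(th)/max(th,1e-9)
        d=T[:3,:3]@[k*x,k*y,np.cos(th)]; o=T[:3,3]
    return o,d/np.linalg.norm(d)
def atz(n,uv,z,pose=None):
    o,d=ray(n,uv,pose); return o+d*(z-o[2])/d[2]
a=np.linspace(0,2*np.pi,72,endpoint=False)
def circ(x,y,z,r): return np.c_[x+r*np.cos(a),y+r*np.sin(a),np.full(72,z)]
def bb(p): return np.r_[p.min(0),p.max(0)]
def mask(im,kind,box):
    h=cv2.cvtColor(im,cv2.COLOR_BGR2HSV)
    if kind=='brass': m=cv2.inRange(h,(10,130,60),(30,255,255))
    if kind=='white': m=cv2.inRange(h,(0,0,150),(180,40,255))
    z=np.zeros_like(m); l,t,r,b=[int(v) for v in box]; z[t:b,l:r]=m[t:b,l:r]; return z
def look(n):
    s=manip.sense(); im=capture(n); return im,(s['tool_pos'],s['tool_rot'])
E
python3 - <<'E'
from h import *
im={n:cv2.imread(f'pics/{n}0.png') for n in('top','scene')}
def fit(layers,boxes,x0,use):
    obs={n:None for n in use}
    for n in use:
        m=mask(im[n],'brass',boxes[n]); 
        k,lab,st,_=cv2.connectedComponentsWithStats(m); i=1+st[1:,4].argmax()
        l,t,w,h,_a=st[i]; obs[n]=np.array([l-.5,t-.5,l+w-.5,t+h-.5]); print(n,obs[n])
    def f(p):
        return np.concatenate([bb(proj(n,np.vstack([circ(p[0],p[1],z,r) for z,r in layers])))-obs[n] for n in use])
    s=least_squares(f,x0); print(s.x,s.fun.round(1)); return s.x
for use in (['top'],['scene'],['top','scene']):
    print(use)
    fit([(0,.033),(.022,.033)],{'top':(330,225,375,265),'scene':(180,245,216,285)},[.6,-.2],use)
    fit([(0.006,.0235),(.010,.0235)],{'top':(148,235,180,264),'scene':(305,160,330,186)},[.5,.2],use)
for n in im:
    c=im[n][150:300,100:440] if n=='top' else im[n][150:310,170:400]
    cv2.imwrite(f'pics/{n}z.png',cv2.resize(c,None,fx=2.3,fy=2.3,interpolation=cv2.INTER_CUBIC))
E
```

```text
['top']
top [338.5 230.5 368.5 259.5]
[ 0.5363 -0.2062] [-0.6 -0.3  0.6  0.3]
top [153.5 237.5 173.5 257.5]
[0.525  0.2209] [-0.8 -0.6  0.8  0.6]
['scene']
scene [182.5 250.5 211.5 278.5]
[ 0.539  -0.2049] [-0.4 -0.5  0.4  0.4]
scene [309.5 170.5 325.5 181.5]
[0.5264 0.2202] [-0.3 -0.7  0.3  0.7]
['top', 'scene']
top [338.5 230.5 368.5 259.5]
scene [182.5 250.5 211.5 278.5]
[ 0.5374 -0.2055] [-0.9 -0.8  0.3 -0.2 -1.1 -0.7 -0.2  0.1]
top [153.5 237.5 173.5 257.5]
scene [309.5 170.5 325.5 181.5]
[0.5254 0.2208] [-0.8 -0.8  0.9  0.4 -0.5 -1.   0.2  0.4]
```

View pics/topz.png

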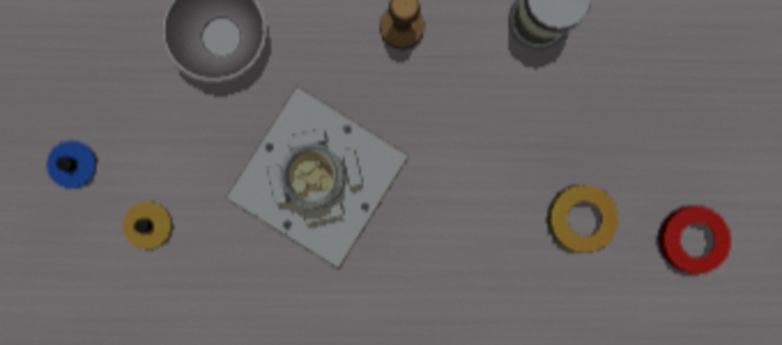

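View pics/scenez.png

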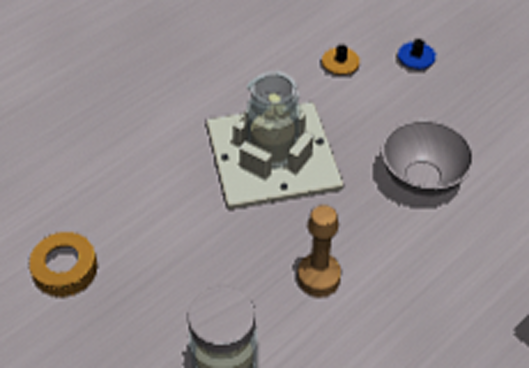

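```bash
cat >> h.py <<'E'
def go(p,J=None):
    """rows numbers: tool shift mm, turn about tool z deg, from current measured pose (commanded~measured)"""
    s=manip.sense(); M=R.from_quat(s['tool_rot']).as_matrix()
    d=M.T@(np.array(p)-s['tool_pos'])*1000
    Jc=np.degrees(np.arctan2(M[1,1],M[0,1])); 
    tilt=M.T@[0,0,-1]  # desired z in tool
    print('t',s['t'],'pos',s['tool_pos'],'J',round(Jc,2),'q6',round(np.degrees(s['qpos'][5]),1),'gap',round(s['finger_gap'],4),'F',s['force'],'M',s['wrist_torque'])
    print('shift',d.round(1),'turn', None if J is None else round((Jc-J+180)%360-180,1),'tiltfix(deg x,y)',np.degrees([-tilt[1],tilt[0]]).round(2))
E
python3 - <<'E'
from h import *
im={n:cv2.imread(f'pics/{n}0.png') for n in('top','scene')}
out={}
for n,box in (('top',(195,182,282,270)),('scene',(255,178,322,246))):
    h=cv2.cvtColor(im[n],cv2.COLOR_BGR2HSV)
    g=im[n].astype(int); 
    # foot: greenish-white vs pinkish table: g>=r
    m=((g[:,:,1]-g[:,:,2])>=0).astype(np.uint8)*255
    z=np.zeros_like(m); l,t,r,b=box; z[t:b,l:r]=m[t:b,l:r]
    z=cv2.morphologyEx(z,cv2.MORPH_OPEN,np.ones((3,3)))
    c=max(cv2.findContours(z,cv2.RETR_EXTERNAL,cv2.CHAIN_APPROX_NONE)[0],key=cv2.contourArea)
    hull=cv2.convexHull(c); q=cv2.approxPolyDP(hull,6,True)[:,0]; print(n,q.tolist())
    for zz in (.008,.012): print(zz,[atz(n,p,zz)[:2].round(4).tolist() for p in q], np.mean([atz(n,p,zz) for p in q],0))
go([.525,.2208,.15],0)
E
```

```text
top [[228, 189], [275, 217], [247, 265], [199, 236]]
0.008 [[0.659, 0.0798], [0.5969, -0.0279], [0.488, 0.0336], [0.5516, 0.1426]] [0.5739 0.057  0.008 ]
0.012 [[0.6585, 0.0794], [0.5967, -0.0278], [0.4883, 0.0334], [0.5516, 0.1419]] [0.5738 0.0567 0.012 ]
scene [[291, 181], [306, 196], [317, 229], [269, 237], [261, 202]]
0.008 [[0.4891, 0.1515], [0.559, 0.14], [0.6584, 0.0773], [0.5937, -0.0272], [0.4911, 0.0371]] [0.5583 0.0757 0.008 ]
0.012 [[0.4921, 0.1486], [0.5616, 0.1371], [0.6604, 0.0748], [0.5961, -0.0292], [0.494, 0.0348]] [0.5608 0.0732 0.012 ]
t 1.5 pos [0.1313 0.5083 0.2267] J 75.51 q6 -8.4 gap 0.0918 F [-0.096   0.8293 -0.2831] M [-0.0041  0.0292 -0.0026]
shift [-453.1 -179.9   76.8] turn 75.5 tiltfix(deg x,y) [0.01 0.  ]
```

```bash
python3 -m jog '[[[-30,-12,7],[0,0,8],-1],[[-90,-36,20],[0,0,18],-1],[[-150,-60,35],[0,0,28],-1],[[-210,-84,50],[0,0,38],-1],[[-270,-108,65],[0,0,48],0],[[-330,-132,80],[0,0,58],0],[[-390,-156,95],[0,0,67],0],[[-453,-180,107],[0,0,75.5],0]]'; python3 - <<'E'
from h import *
im,p=look('wrist'); cv2.imwrite('pics/w1.png',im)
for o in ('disk','disk_knob'): print([(round(d['conf'],2),(np.array(d['extent'])*[560,420,560,420]).round(1).tolist()) for d in finder.spot_in(o,'wrist')])
print(proj('wrist',[[.525,.2208,.008],[.525,.2208,.03]],p))
go([.525,.2208,.12],0)
E
```

```text
t: 2.5
tool_pos: [0.5035, 0.2357, 0.1247]
tool_rot: [0.709, 0.705, 0.0, -0.0]
force: [1.0, 0.5, 0.7]
finger_gap: 0.0563
[(0.71, [346.4, 111.1, 397.8, 166.1]), (0.7, [276.8, 190.7, 331.0, 247.6])]
[(0.84, [349.6, 112.7, 397.2, 164.3]), (0.83, [277.4, 194.3, 331.6, 248.1]), (0.53, [310.7, 299.5, 347.2, 326.0])]
[[301.9021 221.3544]
 [303.7326 229.1381]]
t 2.65 pos [0.5037 0.2349 0.1241] J -0.24 q6 17.3 gap 0.0471 F [-0.9415  0.1857  0.533 ] M [-0.0785  0.1145 -0.0248]
shift [-14.   21.3   4.1] turn -0.2 tiltfix(deg x,y) [-0.05  0.02]
```

View pics/w1.png

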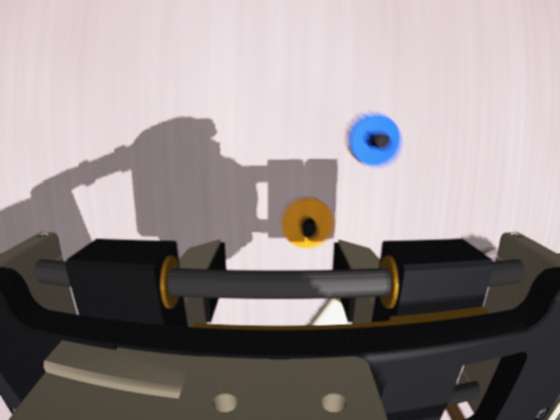

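The brass disk shows at about (307,222) in the wrist view and the blue one at (374,140). The model projection of my estimate (302,221) lies nearby, so I'll refine it.

```bash
cat >> h.py <<'E'
def wfit(im,pose,layers,x0,box,lo=(10,120,60)):
    h=cv2.cvtColor(im,cv2.COLOR_BGR2HSV); m=cv2.inRange(h,lo,(32,255,255)); z=np.zeros_like(m)
    l,t,r,b=box; z[t:b,l:r]=m[t:b,l:r]
    k,lab,st,_=cv2.connectedComponentsWithStats(z); i=1+st[1:,4].argmax(); l,t,w,hh,A=st[i]
    o=np.array([l-.5,t-.5,l+w-.5,t+hh-.5]); print('bbox',o,A)
    f=lambda p: bb(proj('wrist',np.vstack([circ(p[0],p[1],zz,rr) for zz,rr in layers]),pose))-o
    s=least_squares(f,x0); print('fit',s.x,s.fun.round(2)); return s.x
E
python3 - <<'E'
from h import *
im,p=look('wrist')
x=wfit(im,p,[(.006,.0235),(.010,.0235)],[.525,.22],(270,170,345,255))
go([x[0],x[1],.06],0)
E
```

```text
bbox [278.5 194.5 330.5 245.5] 1836
fit [0.5273 0.2209] [-0.64 -0.57  0.67  0.65]
t 2.7 pos [0.5024 0.2362 0.1245] J -0.08 q6 17.3 gap 0.0462 F [-0.6843  0.6346 -0.4528] M [-0.1101  0.1018 -0.0141]
shift [-15.2  25.1  64.5] turn -0.1 tiltfix(deg x,y) [-0.07  0.  ]
```

```bash
python3 -m jog '[[[-8,12,20],[0,0,0],0],[[-15,24,50],[0,0,0],0],[[-15,24,80],[0,0,0],0],[[-15,24,100],[0,0,0],0],[[-15,24,106],[0,0,0],0],[[-15,24,109.5],[0,0,0],0],[[-15,24,109.5],[0,0,0],0],[[-15,24,109.5],[0,0,0],0]]'; python3 - <<'E'
from h import *
im,p=look('wrist'); cv2.imwrite('pics/w2.png',im)
go([.5265,.2208,.013],0)
E
```

```text
t: 3.7
tool_pos: [0.5265, 0.2223, 0.0163]
tool_rot: [0.707, 0.707, 0.001, 0.0]
force: [-0.4, -0.5, 0.2]
finger_gap: 0.0459
t 3.75 pos [0.5265 0.2222 0.0163] J 0.02 q6 15.2 gap 0.0461 F [-0.5358  0.0425  0.1989] M [-0.0832  0.0731 -0.0299]
shift [-1.5 -0.   3.3] turn 0.0 tiltfix(deg x,y) [ 0.08 -0.03]
```

View pics/w2.png

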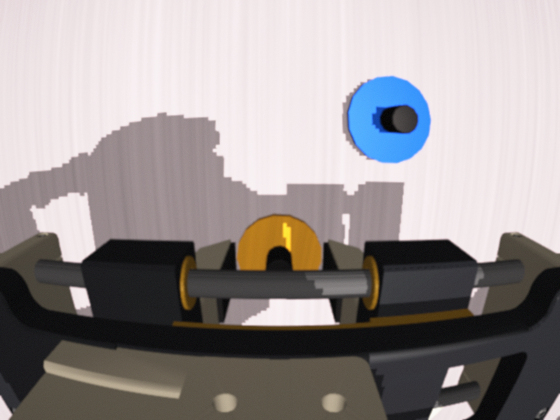

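The disk is centred between the fingers, with the knob at (280,258).

```bash
python3 -m jog '[[[-1,0,2.5],[0,0,0],0.3],[[-1,0,2.5],[0,0,0],1],[[-1,0,2.5],[0,0,0],1],[[-1,0,2.5],[0,0,0],1],[[-1,0,2.5],[0,0,0],1],[[-1,0,2.5],[0,0,0],1],[[-1,0,2.5],[0,0,0],1],[[-1,0,2.5],[0,0,0],1]]'; python3 - <<'E'
from h import *
go([.575,.057,.19],30)
E
```

```text
t: 4.75
tool_pos: [0.5261, 0.2211, 0.0131]
tool_rot: [0.707, 0.707, 0.0, -0.0]
force: [0.5, -0.7, 0.1]
finger_gap: 0.0118
t 4.75 pos [0.5261 0.2211 0.0131] J 0.02 q6 15.1 gap 0.0118 F [ 0.4564 -0.7468  0.1353] M [-0.1124  0.0193  0.0182]
shift [-164.1   48.9 -176.9] turn -30.0 tiltfix(deg x,y) [ 0. -0.]
```

```bash
python3 -m jog '[[[0,0,-15],[0,0,0],1],[[0,0,-60],[0,0,0],1],[[0,0,-110],[0,0,0],1],[[-20,12,-150],[0,0,0],1],[[-50,25,-177],[0,0,0],1],[[-80,40,-177],[0,0,0],1],[[-94,49,-177],[0,0,0],1],[[-94,49,-177],[0,0,0],1]]'; python3 - <<'E'
from h import *
im,p=look('wrist'); cv2.imwrite('pics/w3.png',im)
im2=capture('scene'); cv2.imwrite('pics/s3.png',cv2.resize(im2[100:260,200:420],None,fx=3,fy=3))
print([(round(d['conf'],2),(np.array(d['extent'])*[560,420,560,420]).round(1).tolist()) for d in finder.spot_in('mouth','wrist')])
c=proj('wrist',circ(.575,.057,.112,.024),p); print(bb(c))
go([.575,.057,.14],0)
for i,q in enumerate(c): cv2.circle(im,tuple(int(v) for v in q),1,(0,0,255),-1)
cv2.imwrite('pics/w3o.png',im)
E
```

```text
t: 5.75
tool_pos: [0.5751, 0.1266, 0.1899]
tool_rot: [0.708, 0.707, -0.0, -0.0]
force: [-0.1, 1.0, -1.0]
finger_gap: 0.0121
[(0.83, [221.2, 175.7, 357.2, 324.7])]
[248.7179 272.0293 306.3421 321.2931]
t 5.9 pos [0.5744 0.1281 0.1898] J 0.07 q6 5.0 gap 0.0123 F [ 0.942   0.473  -0.3266] M [-0.0955  0.0047  0.0045]
shift [-71.1   0.6  49.7] turn 0.1 tiltfix(deg x,y) [-0.07 -0.03]
```

View pics/w3o.png

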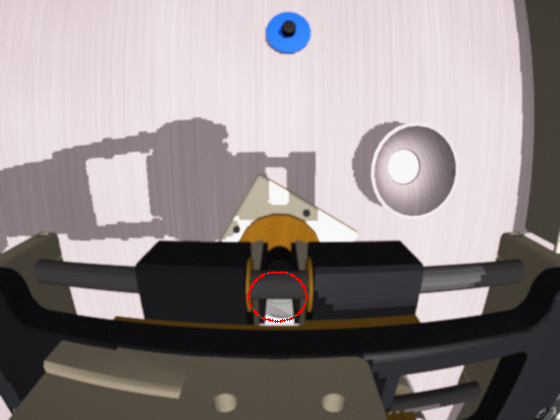

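View pics/s3.png

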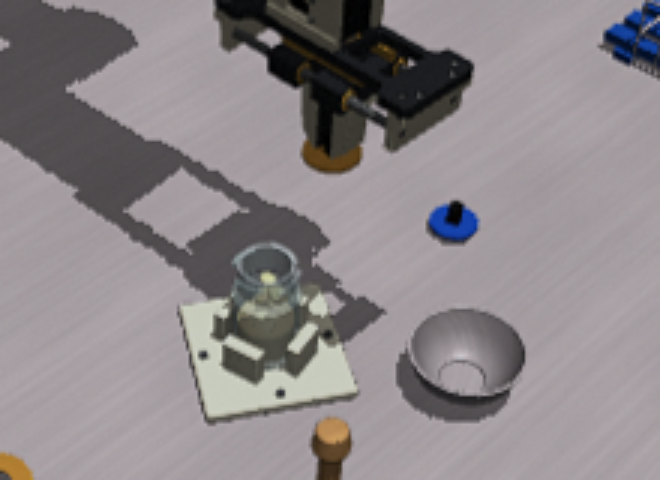

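Image up is tool +x, so the jar is hidden behind the gripper. The disk hangs level in the grip. I'll move past the jar so it comes into view.

```bash
python3 -m jog '[[[-15,0,0],[0,0,0],1],[[-45,0,0],[0,0,0],1],[[-75,0,0],[0,0,0],1],[[-105,0,0],[0,0,0],1],[[-130,0,0],[0,0,0],1],[[-142,0,0],[0,0,0],1],[[-142,0,0],[0,0,0],1],[[-142,0,0],[0,0,0],1]]'; python3 - <<'E'
from h import *
im,p=look('wrist'); cv2.imwrite('pics/w4.png',im)
for o in ('mouth','holder'):print([(round(d['conf'],2),(np.array(d['extent'])*[560,420,560,420]).round(1).tolist()) for d in finder.spot_in(o,'wrist')])
go([.575,.057,.14],0)
big=cv2.resize(im[40:250,150:430],None,fx=2.8,fy=2.8,interpolation=cv2.INTER_CUBIC)
for r,col in ((.024,(0,0,255)),(.020,(255,0,0))):
  for q in proj('wrist',circ(.575,.057,.112,r),p): cv2.circle(big,(int((q[0]-149.5)*2.8),int((q[1]-39.5)*2.8)),1,col,-1)
cv2.imwrite('pics/w4o.png',big)
E
```

```text
t: 6.9
tool_pos: [0.575, -0.0141, 0.19]
tool_rot: [0.707, 0.707, 0.0, -0.0]
force: [-0.2, 0.8, -0.4]
finger_gap: 0.0118
[(0.84, [198.4, 40.3, 361.9, 207.4]), (0.59, [238.3, 210.6, 316.2, 271.1])]
[(0.57, [195.9, 43.3, 361.4, 209.7])]
t 7.05 pos [ 0.5751 -0.014   0.1901] J 0.08 q6 -9.1 gap 0.0119 F [ 1.4144 -0.3182 -0.9375] M [-0.1167  0.0277  0.001 ]
shift [71.  -0.  50.1] turn 0.1 tiltfix(deg x,y) [ 0.   -0.01]
```

View pics/w4o.png

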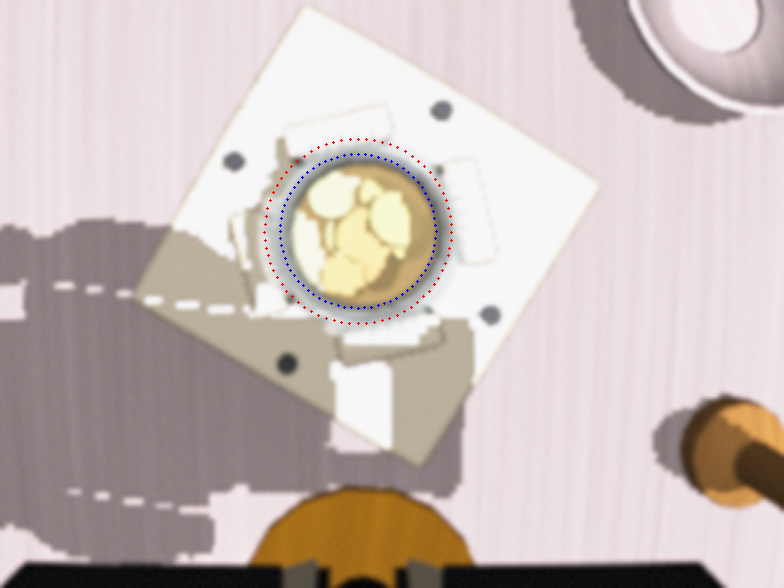

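View pics/w4.png

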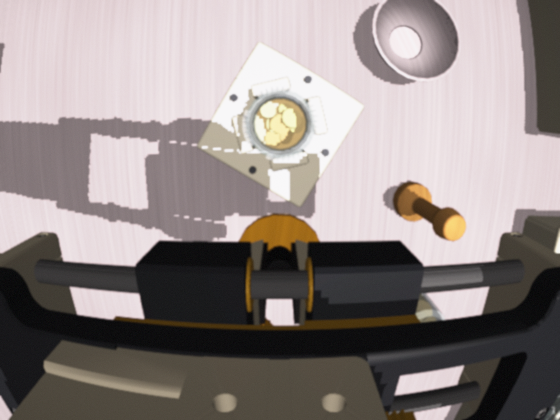

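```bash
python3 - <<'E'
from h import *
im=cv2.imread('pics/w4.png'); p=([.5750,-.0141,.190],R.from_matrix([[0,1,0],[1,0,0],[0,0,-1]]).as_quat())
cs=[]
for q in [(305,5),(600,185),(420,467),(133,297)]:
    uv=(q[0]/2.8+149.5,q[1]/2.8+39.5); w=atz('wrist',uv,.012,p); cs.append(w); print(uv,w)
cs=np.array(cs); print(cs.mean(0), np.linalg.norm(cs-np.roll(cs,1,0),axis=1))
big=cv2.resize(im[80:170,230:330],None,fx=7,fy=7,interpolation=cv2.INTER_CUBIC)
cv2.imwrite('pics/w4b.png',big)
E
```

```text
(258.42857142857144, 41.285714285714285) [0.5552 0.1438 0.012 ]
(363.78571428571433, 105.57142857142857) [0.6645 0.0776 0.012 ]
(299.5, 206.2857142857143) [ 0.5982 -0.0307  0.012 ]
(197.0, 145.57142857142858) [0.4902 0.0351 0.012 ]
[0.577  0.0565 0.012 ] [0.1266 0.1278 0.1271 0.1265]
```

View pics/w4b.png

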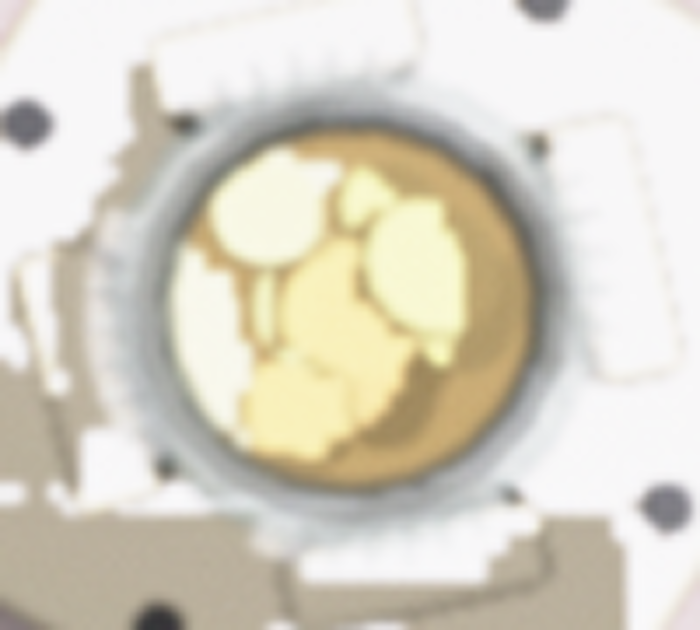

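```bash
python3 - <<'E'
from h import *
p=([0,0,.190],R.from_matrix([[0,1,0],[1,0,0],[0,0,-1]]).as_quat())
for dy in (-.002,0,.002):
    q=np.vstack([proj('wrist',circ(0,dy,z,.0235),p) for z in (.187,.183)]); print(dy,bb(q), bb(q[q[:,1]<239]))
im=cv2.imread('pics/w4.png'); h=cv2.cvtColor(im,cv2.COLOR_BGR2HSV); m=cv2.inRange(h,(10,120,60),(32,255,255))
for r in range(208,242,3):
    c=np.where(m[r,200:360])[0]; print(r,(c.min()+200,c.max()+200) if len(c) else None)
E
```

```text
-0.002 [233.4813 215.8658 320.2306 297.4151] [239.2231 215.8658 314.4923 236.7453]
0 [233.3057 212.2112 320.3932 294.3884] [236.5732 212.2112 317.0648 238.9421]
0.002 [233.1321 208.534  320.554  291.3291] [235.1004 208.534  318.5412 238.7438]
208 None
211 None
214 (np.int64(273), np.int64(283))
217 (np.int64(262), np.int64(295))
220 (np.int64(257), np.int64(301))
223 (np.int64(253), np.int64(305))
226 (np.int64(249), np.int64(308))
229 (np.int64(246), np.int64(311))
232 (np.int64(244), np.int64(314))
235 (np.int64(243), np.int64(316))
238 (np.int64(241), np.int64(317))
241 (np.int64(240), np.int64(318))
```

```bash
python3 -m jog '[[[15,0,0],[0,0,0],1],[[40,1,10],[0,0,0],1],[[60,1,25],[0,0,0],1],[[71,1,40],[0,0,0],1],[[71,1,52],[0,0,0],1],[[71,1,62],[0,0,0],1],[[71,1,62],[0,0,0],1],[[71,1,62],[0,0,0],1]]'; python3 - <<'E'
from h import *
go([.576,.0572,.119],0)
for n in('top','scene'):
    im=capture(n); c=im[170:280,180:300] if n=='top' else im[130:260,220:360]
    cv2.imwrite(f'pics/{n}5.png',cv2.resize(c,None,fx=4.5,fy=4.5,interpolation=cv2.INTER_CUBIC))
go([.576,.0572,.119],0)
E
```

```text
t: 8.05
tool_pos: [0.5765, 0.0556, 0.1285]
tool_rot: [0.707, 0.707, 0.0, 0.0]
force: [-0.0, -0.2, -0.1]
finger_gap: 0.0121
t 8.05 pos [0.5765 0.0556 0.1285] J -0.03 q6 -2.0 gap 0.0121 F [-0.0174 -0.2487 -0.1169] M [-0.1567  0.0463  0.0029]
shift [ 1.6 -0.5  9.5] turn -0.0 tiltfix(deg x,y) [0.05 0.  ]
t 8.15 pos [0.5765 0.0557 0.1287] J -0.01 q6 -2.0 gap 0.0121 F [-0.25   -0.4051 -1.486 ] M [-0.0998  0.0475  0.033 ]
shift [ 1.5 -0.5  9.7] turn -0.0 tiltfix(deg x,y) [ 0.07 -0.  ]
```

View pics/scene5.png

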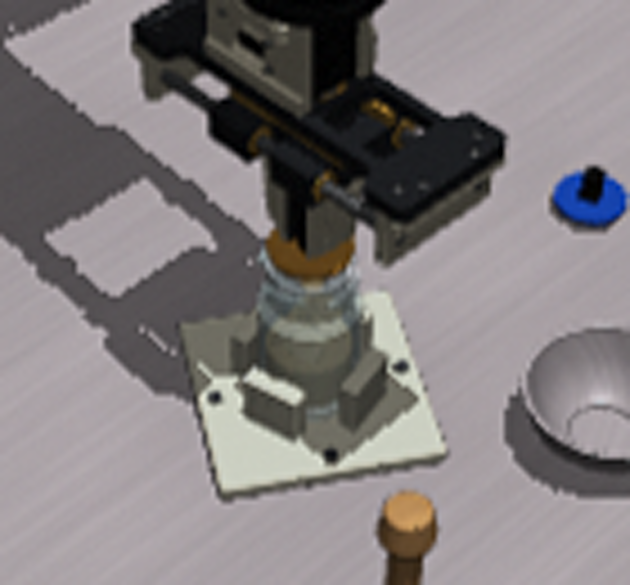

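The disk hangs just over the mouth. I'll lower it gently and watch the force.

```bash
python3 -m jog '[[[1.5,-0.5,0],[0,0,0],1],[[1.5,-0.5,1],[0,0,0],1],[[1.5,-0.5,2],[0,0,0],1],[[1.5,-0.5,3],[0,0,0],1],[[1.5,-0.5,4],[0,0,0],1],[[1.5,-0.5,5],[0,0,0],1],[[1.5,-0.5,5],[0,0,0],1],[[1.5,-0.5,5],[0,0,0],1]]'; python3 - <<'E'
from h import *
go([.576,.0572,.119],0)
E
```

```text
t: 9.15
tool_pos: [0.5756, 0.0576, 0.1231]
tool_rot: [0.707, 0.707, 0.0, 0.0]
force: [0.4, -0.1, -0.1]
finger_gap: 0.0118
t 9.15 pos [0.5756 0.0576 0.1231] J 0.01 q6 -1.9 gap 0.0118 F [ 0.4012 -0.1056 -0.1212] M [-0.0703  0.0531 -0.0005]
shift [-0.4  0.4  4.1] turn 0.0 tiltfix(deg x,y) [ 0. -0.]
```

```bash
python3 -m jog '[[[0,0,0.5],[0,0,0],1],[[0,0,1],[0,0,0],1],[[0,0,1.5],[0,0,0],1],[[0,0,2],[0,0,0],1],[[0,0,2.5],[0,0,0],1],[[0,0,3],[0,0,0],1],[[0,0,3],[0,0,0],1],[[0,0,3],[0,0,0],1]]'; python3 - <<'E'
from h import *
go([.576,.0572,.119],0)
E
```

```text
t: 10.15
tool_pos: [0.5756, 0.0576, 0.1201]
tool_rot: [0.707, 0.707, 0.0, -0.0]
force: [-0.3, -0.5, 0.3]
finger_gap: 0.0117
t 10.15 pos [0.5756 0.0576 0.1201] J 0.02 q6 -1.9 gap 0.0117 F [-0.3012 -0.474   0.2834] M [-0.1247  0.0466  0.0361]
shift [-0.4  0.4  1.1] turn 0.0 tiltfix(deg x,y) [ 0. -0.]
```

```bash
python3 -m jog '[[[0,0,0.4],[0,0,0],1],[[0,0,0.8],[0,0,0],1],[[0,0,1.2],[0,0,0],1],[[0,0,1.5],[0,0,0],1],[[0,0,1.5],[0,0,0],1],[[0,0,1.5],[0,0,0],1],[[0,0,1.5],[0,0,0],1],[[0,0,1.5],[0,0,0],1]]'; python3 - <<'E'
from h import *
go([.576,.0572,.119],0)
E
```

```text
t: 11.15
tool_pos: [0.5757, 0.0576, 0.1191]
tool_rot: [0.707, 0.707, 0.0, 0.0]
force: [-2.5, -0.5, 5.8]
finger_gap: 0.0119
t 11.15 pos [0.5757 0.0576 0.1191] J 0.02 q6 -1.9 gap 0.0119 F [-2.4994 -0.4949  5.8362] M [-0.0924  0.4002 -0.0141]
shift [-0.4  0.3  0.1] turn 0.0 tiltfix(deg x,y) [ 0.03 -0.  ]
```

Contact of 5.8 N came at z = 0.1191, as predicted for a seated disk. Releasing.

```bash
python3 -m jog '[[[0,0,1],[0,0,0],0.5],[[0,0,1],[0,0,0],0],[[0,0,1],[0,0,0],0],[[0,0,0],[0,0,0],0],[[0,0,-15],[0,0,0],0],[[0,0,-35],[0,0,0],0],[[0,0,-65],[0,0,0],0],[[-30,0,-75],[0,0,0],0]]'; python3 - <<'E'
from h import *
im,p=look('wrist'); cv2.imwrite('pics/w6.png',im)
im=capture('scene'); cv2.imwrite('pics/s6.png',cv2.resize(im[130:260,220:360],None,fx=4.5,fy=4.5,interpolation=cv2.INTER_CUBIC))
go([.5375,-.2055,.12],0)
E
```

```text
t: 12.15
tool_pos: [0.5767, 0.0287, 0.1969]
tool_rot: [0.706, 0.708, 0.002, 0.002]
force: [1.5, -0.7, -0.3]
finger_gap: 0.046
t 12.25 pos [0.5767 0.0256 0.1963] J -0.09 q6 -4.9 gap 0.0459 F [ 0.9376 -0.3715  0.5413] M [-0.0636  0.0449  0.0146]
shift [-231.   -39.2   76.4] turn -0.1 tiltfix(deg x,y) [0.25 0.07]
```

View pics/s6.png

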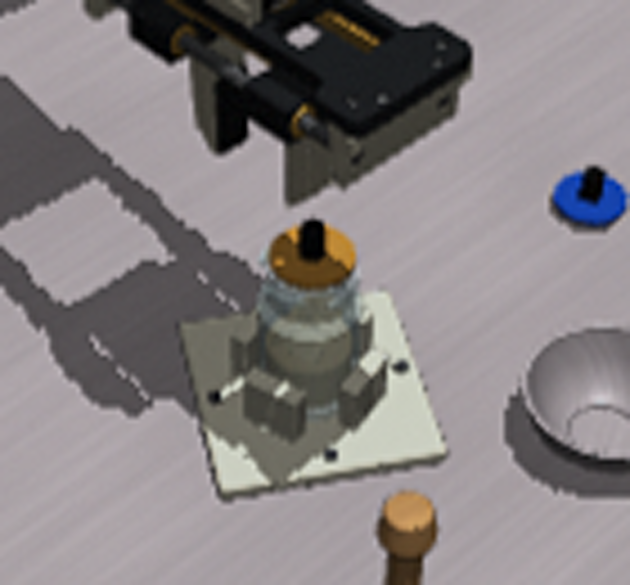

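View pics/w6.png

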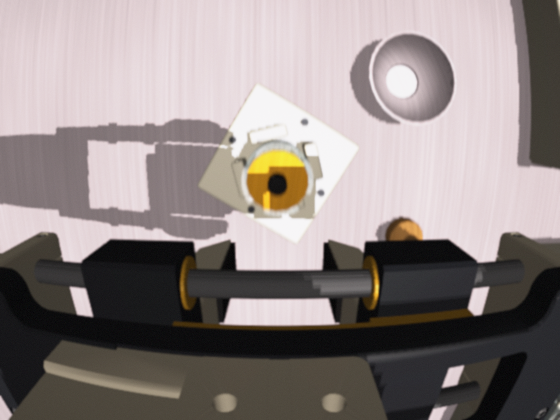

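The disk sits level on the rim, with its knob at (277,183) in the wrist view. Next the ring.

```bash
python3 -m jog '[[[-20,-4,0],[0,0,0],-1],[[-60,-12,0],[0,0,0],-1],[[-105,-18,5],[0,0,0],-1],[[-150,-25,20],[0,0,0],-1],[[-195,-32,35],[0,0,0],-1],[[-235,-39,50],[0,0,0],-1],[[-261,-39,55],[0,0,0],-1],[[-261,-39,55],[0,0,0],-1]]'; python3 - <<'E'
from h import *
im,p=look('wrist'); cv2.imwrite('pics/w7.png',im)
x=wfit(im,p,[(0,.033),(.022,.033)],[.5375,-.2055],(200,60,360,250))
go([x[0]-.001,x[1],.006],0)
E
```

```text
t: 13.25
tool_pos: [0.5356, -0.2352, 0.1375]
tool_rot: [0.708, 0.706, -0.0, -0.001]
force: [-0.2, -0.4, 0.3]
finger_gap: 0.0919
bbox [243.5 130.5 320.5 207.5] 3358
fit [ 0.5393 -0.204 ] [-0.26 -0.01  0.26  0.02]
t 13.3 pos [ 0.5359 -0.2339  0.138 ] J -0.07 q6 -31.0 gap 0.092 F [ 0.2025 -0.4458 -0.6461] M [-0.091   0.0801 -0.0153]
shift [ 29.8   2.5 132. ] turn -0.1 tiltfix(deg x,y) [-0.07 -0.06]
```

View pics/w7.png

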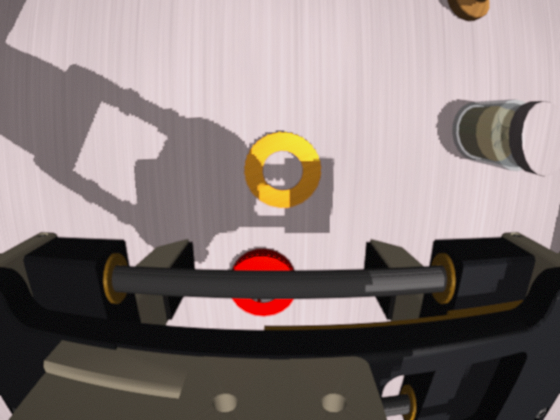

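```bash
python3 -m jog '[[[15,1,15],[0,0,0],-1],[[29.5,2,40],[0,0,0],-1],[[29.5,2,75],[0,0,0],-1],[[29.5,2,105],[0,0,0],-1],[[29.5,2,122],[0,0,0],-1],[[29.5,2,130],[0,0,0],-1],[[29.5,2,133],[0,0,0],-1],[[29.5,2,133],[0,0,0],-1]]'; python3 - <<'E'
from h import *
im,p=look('wrist'); cv2.imwrite('pics/w8.png',im)
go([.538,-.2045,.004],0)
print(bb(proj('wrist',np.vstack([circ(.538,-.2045,0,.033),circ(.538,-.2045,.022,.033)]),p)))
E
```

```text
t: 14.3
tool_pos: [0.5391, -0.2041, 0.0062]
tool_rot: [0.707, 0.707, 0.0, 0.001]
force: [-0.0, -0.1, 0.2]
finger_gap: 0.092
t 14.35 pos [ 0.5392 -0.2042  0.0064] J 0.01 q6 -28.4 gap 0.0917 F [-0.2245  0.0002  0.767 ] M [-0.0857  0.0415  0.0149]
shift [-0.3 -1.2  2.4] turn 0.0 tiltfix(deg x,y) [0.07 0.03]
[206.9748 195.626  341.9264 327.6851]
```

View pics/w8.png

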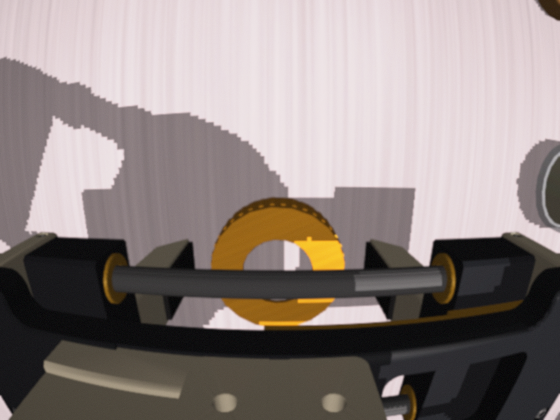

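The ring is centred between the fingers (rows 197–325, as predicted). Gripping.

```bash
python3 -m jog '[[[-0.3,-1,2],[0,0,0],-0.8],[[-0.3,-1,2],[0,0,0],-0.5],[[-0.3,-1,2],[0,0,0],1],[[-0.3,-1,2],[0,0,0],1],[[-0.3,-1,2],[0,0,0],1],[[-0.3,-1,2],[0,0,0],1],[[-0.3,-1,2],[0,0,0],1],[[-0.3,-1,2],[0,0,0],1]]'; python3 - <<'E'
from h import *
go([.576,.0567,.17],80)
E
```

```text
t: 15.35
tool_pos: [0.5378, -0.2043, 0.0037]
tool_rot: [0.707, 0.707, 0.0, 0.0]
force: [-0.4, 0.2, 2.5]
finger_gap: 0.0656
t 15.35 pos [ 0.5378 -0.2043  0.0037] J 0.02 q6 -28.5 gap 0.0656 F [-0.4296  0.2298  2.513 ] M [-0.0959  0.144  -0.0018]
shift [ 260.9   38.4 -166.3] turn -80.0 tiltfix(deg x,y) [0.01 0.  ]
```

```bash
python3 -m jog '[[[0,0,-20],[0,0,0],1],[[10,2,-65],[0,0,0],1],[[40,8,-115],[0,0,0],1],[[80,16,-155],[0,0,0],1],[[120,25,-187],[0,0,0],1],[[155,35,-187],[0,0,0],1],[[176,38,-187],[0,0,0],1],[[176,38,-187],[0,0,0],1]]'; python3 - <<'E'
from h import *
import time
P=[]
s=manip.sense(); P.append(s['tool_pos'])
im,p=look('wrist'); im,p=look('wrist'); cv2.imwrite('pics/w9.png',im); print(p)
cv2.imwrite('pics/w9b.png',cv2.resize(im[30:260,140:430],None,fx=2.7,fy=2.7,interpolation=cv2.INTER_CUBIC))
# ring in hand
h=cv2.cvtColor(im,cv2.COLOR_BGR2HSV); m=cv2.inRange(h,(10,120,60),(32,255,255))
for r in range(180,260,6):
    c=np.where(m[r,150:400])[0]; print(r,(c.min()+150,c.max()+150) if len(c) else None)
pos=np.array(p[0]); 
for dy in (0,.001):
    q=np.vstack([proj('wrist',circ(pos[0],pos[1]+dy,pos[2]+z,.033),p) for z in (-.0037,.0183)]); print(bb(q))
go([.576,.0567,.17],65)
E
```

```text
t: 16.35
tool_pos: [0.5751, -0.0271, 0.1897]
tool_rot: [0.706, 0.708, -0.001, -0.001]
force: [-0.3, -0.6, -0.4]
finger_gap: 0.0655
(array([ 0.5751, -0.0282,  0.1897]), array([ 0.7066,  0.7076, -0.0007, -0.0006]))
180 (np.int64(398), np.int64(399))
186 (np.int64(396), np.int64(399))
192 (np.int64(396), np.int64(399))
198 (np.int64(398), np.int64(399))
204 (np.int64(253), np.int64(305))
210 (np.int64(243), np.int64(314))
216 (np.int64(236), np.int64(322))
222 (np.int64(230), np.int64(328))
228 (np.int64(224), np.int64(332))
234 (np.int64(222), np.int64(336))
240 (np.int64(219), np.int64(339))
246 (np.int64(214), np.int64(344))
252 (np.int64(213), np.int64(344))
258 (np.int64(151), np.int64(346))
[208.0625 195.9237 345.1673 329.8699]
[207.902  194.0041 345.3248 328.3425]
t 16.45 pos [ 0.5752 -0.0288  0.1898] J 0.01 q6 -10.5 gap 0.0655 F [-0.5231  0.6414 -1.1673] M [-0.0802  0.0783  0.0219]
shift [85.5  0.9 19.8] turn -65.0 tiltfix(deg x,y) [-0.09  0.01]
```

View pics/w9b.png

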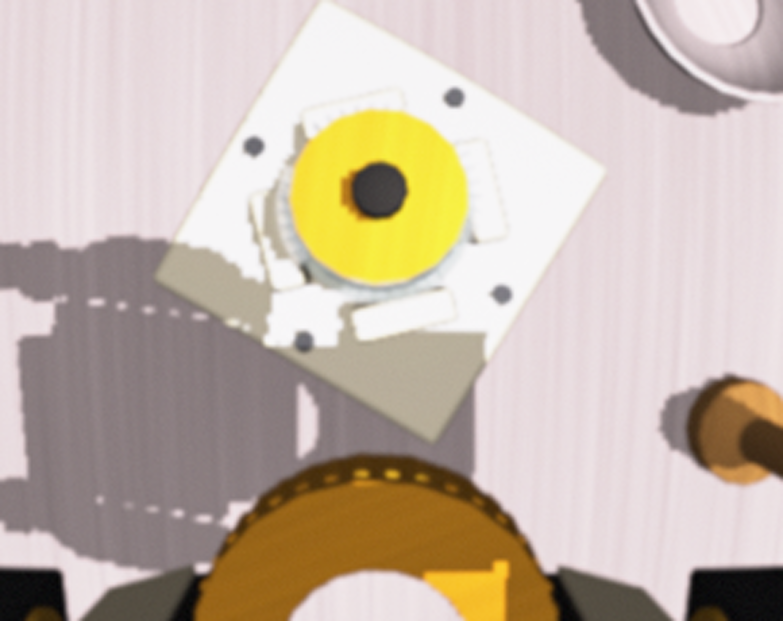

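```bash
cat > f.py <<'E'
from h import *
def hullfit(im,p,layers,x0,rows,box,kind='brass'):
    h=cv2.cvtColor(im,cv2.COLOR_BGR2HSV); m=cv2.inRange(h,(10,100,40),(34,255,255))
    l,t,r,b=box; z=np.zeros_like(m); z[t:b,l:r]=m[t:b,l:r]
    pts=[]
    for rr in range(*rows):
        c=np.where(z[rr])[0]
        if len(c): pts+= [(c.min()-.5,rr),(c.max()+.5,rr)]
    for cc in range(l,r):
        c=np.where(z[:,cc])[0]
        if len(c): 
            pts.append((cc,c.min()-.5))
            if c.max()<b-2 and c.max()<rows[1]-1: pts.append((cc,c.max()+.5))
    pts=np.array(pts,np.float32)
    def f(v):
        q=np.vstack([proj('wrist',circ(v[0],v[1],zz,rr),p) for zz,rr in layers]).astype(np.float32)
        hu=cv2.convexHull(q)
        return np.array([cv2.pointPolygonTest(hu,(float(a),float(b)),True) for a,b in pts])
    s=least_squares(f,x0,loss='soft_l1',diff_step=1e-4); 
    print('fit',s.x,'rms',np.sqrt(np.mean(f(s.x)**2)).round(2),len(pts)); return s.x
E
python3 - <<'E'
from f import *
im=cv2.imread('pics/w9.png'); p=(np.array([.5751,-.0285,.1897]),np.array([.7071,.7071,0,0]))
pos=p[0]
x=hullfit(im,p,[(pos[2]-.0037,.033),(pos[2]+.0183,.033)],[pos[0],pos[1]],(203,240),(200,190,360,240)); print('ring in hand off',x-pos[:2])
x=hullfit(im,p,[(.112,.0235),(.116,.0235)],[.576,.057],(60,140),(240,62,320,142)); print('seated disk',x)
im=cv2.imread('pics/w4.png'); p=(np.array([.5750,-.0141,.190]),p[1]); pos=p[0]
x=hullfit(im,p,[(pos[2]-.007,.0235),(pos[2]-.003,.0235)],[pos[0],pos[1]],(213,240),(220,200,340,240)); print('disk in hand off',x-pos[:2])
E
```

```text
fit [ 0.5762 -0.0296] rms 0.59 195
ring in hand off [ 0.0011 -0.0011]
fit [0.5769 0.0569] rms 0.61 260
seated disk [0.5769 0.0569]
fit [ 0.5761 -0.0151] rms 0.51 130
disk in hand off [ 0.0011 -0.001 ]
```

```bash
python3 -m jog '[[[10,0,0],[0,0,-9],1],[[30,0,0],[0,0,-18],1],[[55,0,5],[0,0,-28],1],[[75,0.5,15],[0,0,-38],1],[[86,0.5,28],[0,0,-48],1],[[86,0.5,38],[0,0,-57],1],[[86,0.5,38],[0,0,-65],1],[[86,0.5,38],[0,0,-65],1]]'; python3 - <<'E'
from h import *
im,p=look('wrist'); cv2.imwrite('pics/w10.png',im)
im=capture('scene'); cv2.imwrite('pics/s10.png',cv2.resize(im[130:260,220:360],None,fx=4.5,fy=4.5,interpolation=cv2.INTER_CUBIC))
go([.5757,.0573,.120],65)
E
```

```text
t: 17.45
tool_pos: [0.576, 0.0565, 0.1521]
tool_rot: [0.218, 0.976, -0.0, -0.0]
force: [0.3, -0.0, -0.9]
finger_gap: 0.0655
t 17.55 pos [0.5761 0.0569 0.1525] J 64.78 q6 -66.7 gap 0.0657 F [-1.1834 -0.1653 -0.4258] M [-0.0267 -0.0121 -0.0078]
shift [ 0.6  0.2 32.5] turn -0.2 tiltfix(deg x,y) [-0.01 -0.01]
```

View pics/w10.png

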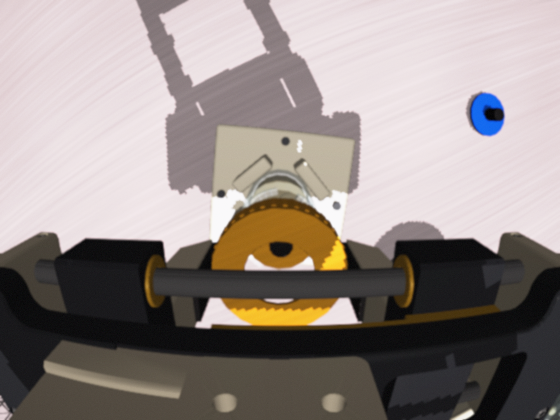

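View pics/s10.png

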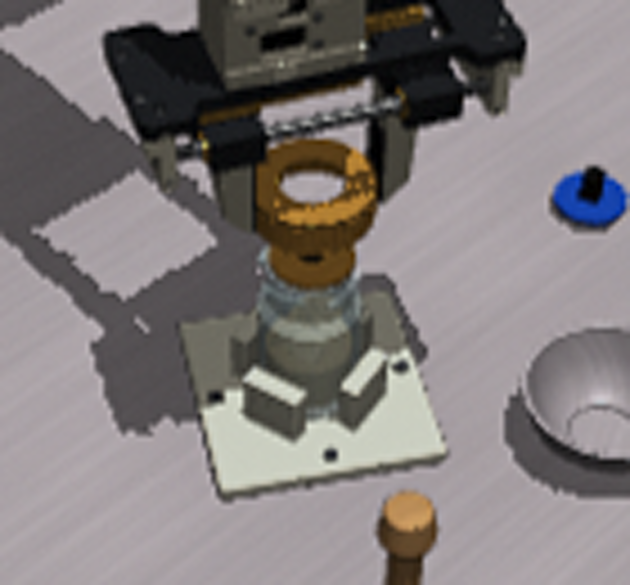

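The ring hangs coaxially over the disk, and the knob shows through the hole at (281,247). Lowering.

```bash
python3 -m jog '[[[0.5,0.2,6],[0,0,0],1],[[0.5,0.2,14],[0,0,0],1],[[0.5,0.2,22],[0,0,0],1],[[0.5,0.2,28],[0,0,0],1],[[0.5,0.2,31],[0,0,0],1],[[0.5,0.2,33],[0,0,0],1],[[0.5,0.2,34],[0,0,0],1],[[0.5,0.2,34],[0,0,0],1]]'; python3 - <<'E'
from h import *
go([.5757,.0573,.112],65)
E
```

```text
t: 18.55
tool_pos: [0.5758, 0.0582, 0.1187]
tool_rot: [0.216, 0.976, 0.0, 0.0]
force: [0.0, 0.4, -1.5]
finger_gap: 0.0657
t 18.55 pos [0.5758 0.0582 0.1187] J 65.02 q6 -66.8 gap 0.0657 F [ 0.0009  0.3828 -1.4626] M [-0.0367  0.0774 -0.0347]
shift [-0.3 -0.9  6.7] turn 0.0 tiltfix(deg x,y) [0.01 0.01]
```

```bash
python3 -m jog '[[[0,-0.5,1],[0,0,0],1],[[0,-0.5,2],[0,0,0],1],[[0,-0.5,3],[0,0,0],1],[[0,-0.5,4],[0,0,0],1],[[0,-0.5,5],[0,0,0],1],[[0,-0.5,5.5],[0,0,0],1],[[0,-0.5,5.5],[0,0,0],1],[[0,-0.5,5.5],[0,0,0],1]]'; python3 - <<'E'
from h import *
go([.5757,.0573,.112],65)
E
```

```text
t: 19.55
tool_pos: [0.5755, 0.0576, 0.1131]
tool_rot: [0.216, 0.976, -0.0, 0.0]
force: [-0.3, -1.8, -0.1]
finger_gap: 0.0657
t 19.55 pos [0.5755 0.0576 0.1131] J 65.01 q6 -66.9 gap 0.0657 F [-0.318  -1.7865 -0.0637] M [-0.3262 -0.0323  0.0161]
shift [-0.3 -0.2  1.1] turn 0.0 tiltfix(deg x,y) [-0.    0.01]
```

```bash
python3 -m jog '[[[-0.2,-0.4,0],[0,0,0],1],[[-0.2,-0.4,0.5],[0,0,0],1],[[-0.2,-0.4,1],[0,0,0],1],[[-0.2,-0.4,1.5],[0,0,0],1],[[-0.2,-0.4,2],[0,0,0],1],[[-0.2,-0.4,2],[0,0,0],1],[[-0.2,-0.4,2],[0,0,0],1],[[-0.2,-0.4,2],[0,0,0],1]]'; python3 - <<'E'
from h import *
go([.5757,.0573,.108],65)
E
```

```text
t: 20.55
tool_pos: [0.5755, 0.0573, 0.1111]
tool_rot: [0.216, 0.976, 0.0, -0.0]
force: [-0.5, -0.6, -1.3]
finger_gap: 0.0654
t 20.55 pos [0.5755 0.0573 0.1111] J 65.02 q6 -66.9 gap 0.0654 F [-0.4846 -0.5632 -1.3229] M [-0.1124 -0.0009  0.0147]
shift [-0.2  0.   3.1] turn 0.0 tiltfix(deg x,y) [ 0.01 -0.01]
```

```bash
python3 -m jog '[[[0,0,0.4],[0,0,0],1],[[0,0,0.8],[0,0,0],1],[[0,0,1.2],[0,0,0],1],[[0,0,1.6],[0,0,0],1],[[0,0,2],[0,0,0],1],[[0,0,2],[0,0,0],1],[[0,0,2],[0,0,0],1],[[0,0,2],[0,0,0],1]]'; python3 - <<'E'
from h import *
go([.5757,.0573,.108],65)
E
```

```text
t: 21.55
tool_pos: [0.5755, 0.0573, 0.109]
tool_rot: [0.216, 0.976, 0.0, -0.0]
force: [0.2, -0.1, -1.2]
finger_gap: 0.0659
t 21.55 pos [0.5755 0.0573 0.109 ] J 65.01 q6 -66.9 gap 0.0659 F [ 0.2371 -0.1195 -1.2093] M [-0.0923 -0.0097  0.0201]
shift [-0.2  0.1  1. ] turn 0.0 tiltfix(deg x,y) [ 0.   -0.01]
```

```bash
python3 -m jog '[[[0,0,0.4],[0,0,0],1],[[0,0,0.8],[0,0,0],1],[[0,0,1.2],[0,0,0],1],[[0,0,1.6],[0,0,0],1],[[0,0,2],[0,0,0],1],[[0,0,2],[0,0,0],1],[[0,0,2],[0,0,0],1],[[0,0,2],[0,0,0],1]]'; python3 - <<'E'
from h import *
go([.5757,.0573,.108],65)
E
```

```text
t: 22.55
tool_pos: [0.5757, 0.0573, 0.1081]
tool_rot: [0.216, 0.976, 0.0, 0.0]
force: [-3.2, 0.4, 7.3]
finger_gap: 0.0654
t 22.55 pos [0.5757 0.0573 0.1081] J 65.02 q6 -66.9 gap 0.0654 F [-3.1951  0.3613  7.3405] M [-0.0941  0.4384  0.0382]
shift [-0.  -0.   0.1] turn 0.0 tiltfix(deg x,y) [0.02 0.05]
```

The lugs landed on the thread tops at 7 N, with the ring about 7 mm above seated, which is in the expected range. Turning clockwise with a light follow-down.

```bash
python3 -m jog '[[[0,0,0],[0,0,3],1],[[0,0,0.2],[0,0,7],1],[[0,0,0.5],[0,0,11],1],[[0,0,0.8],[0,0,15],1],[[0,0,1.2],[0,0,19],1],[[0,0,1.5],[0,0,23],1],[[0,0,1.9],[0,0,27],1],[[0,0,2.2],[0,0,30],1]]'; python3 - <<'E'
from h import *
go([.5757,.0573,.1007],65)
E
```

```text
t: 23.55
tool_pos: [0.5755, 0.0573, 0.1046]
tool_rot: [0.463, 0.887, 0.0, -0.0]
force: [0.3, -0.7, -1.1]
finger_gap: 0.0659
t 23.55 pos [0.5755 0.0573 0.1046] J 34.9 q6 -36.8 gap 0.0659 F [ 0.3156 -0.6958 -1.0655] M [-0.0575  0.0185  0.0265]
shift [-0.2  0.2  3.9] turn -30.1 tiltfix(deg x,y) [-0.   -0.01]
```

No contact is left at z = 0.1046, so the lugs have come off into the gap. Lowering without turning.

```bash
python3 -m jog '[[[0,0,0.4],[0,0,0],1],[[0,0,0.8],[0,0,0],1],[[0,0,1.2],[0,0,0],1],[[0,0,1.6],[0,0,0],1],[[0,0,2],[0,0,0],1],[[0,0,2],[0,0,0],1],[[0,0,2],[0,0,0],1],[[0,0,2],[0,0,0],1]]'; python3 - <<'E'
from h import *
go([.5757,.0573,.1007],65)
E
```

```text
t: 24.55
tool_pos: [0.5755, 0.0573, 0.1029]
tool_rot: [0.462, 0.887, 0.0, 0.0]
force: [0.1, -0.0, -0.2]
finger_gap: 0.0656
t 24.55 pos [0.5755 0.0573 0.1029] J 35.02 q6 -36.9 gap 0.0656 F [ 0.0515 -0.0457 -0.2046] M [-0.0928  0.0116  0.003 ]
shift [-0.1  0.1  2.2] turn -30.0 tiltfix(deg x,y) [ 0.01 -0.  ]
```

```bash
python3 -m jog '[[[0,0,0.4],[0,0,0],1],[[0,0,0.8],[0,0,0],1],[[0,0,1.2],[0,0,0],1],[[0,0,1.6],[0,0,0],1],[[0,0,2],[0,0,0],1],[[0,0,2.4],[0,0,0],1],[[0,0,2.6],[0,0,0],1],[[0,0,2.6],[0,0,0],1]]'; python3 - <<'E'
from h import *
go([.5757,.0573,.1007],65)
E
```

```text
t: 25.55
tool_pos: [0.5756, 0.0573, 0.1006]
tool_rot: [0.462, 0.887, 0.0, 0.0]
force: [-2.4, 0.5, 4.9]
finger_gap: 0.066
t 25.55 pos [0.5756 0.0573 0.1006] J 35.02 q6 -36.9 gap 0.066 F [-2.3828  0.4638  4.9202] M [-0.059   0.3259 -0.0321]
shift [-0.1  0.1 -0.1] turn -30.0 tiltfix(deg x,y) [0.02 0.01]
```

Contact of 5 N came at 0.1006, so the lip is on the disk as predicted (0.1007). Now I'll turn in small steps and watch Mz.

```bash
python3 -m jog '[[[0,0,0],[0,0,1.5],1],[[0,0,0],[0,0,3],1],[[0,0,0],[0,0,4.5],1],[[0,0,0],[0,0,6],1],[[0,0,0],[0,0,7.5],1],[[0,0,0],[0,0,9],1],[[0,0,0],[0,0,10],1],[[0,0,0],[0,0,10],1]]'; python3 - <<'E'
from h import *
go([.5757,.0573,.1007],65)
E
```

```text
t: 26.55
tool_pos: [0.576, 0.0572, 0.1006]
tool_rot: [0.538, 0.843, 0.0, 0.001]
force: [-0.6, -0.1, 4.7]
finger_gap: 0.066
t 26.55 pos [0.576  0.0572 0.1006] J 24.94 q6 -26.9 gap 0.066 F [-0.5833 -0.0786  4.7104] M [-0.1937  0.144  -0.0789]
shift [ 0.2 -0.3 -0.1] turn -40.1 tiltfix(deg x,y) [0.07 0.04]
```

```bash
python3 -m jog '[[[0,0,0],[0,0,1],1],[[0,0,0],[0,0,2],1],[[0,0,0],[0,0,3],1],[[0,0,0],[0,0,4],1],[[0,0,0],[0,0,5],1],[[0,0,0],[0,0,6],1],[[0,0,0],[0,0,7],1],[[0,0,0],[0,0,7],1]]'; python3 - <<'E'
from h import *
go([.5757,.0573,.1007],65)
E
```

```text
t: 27.55
tool_pos: [0.5761, 0.0572, 0.1006]
tool_rot: [0.588, 0.809, 0.0, 0.001]
force: [-0.1, -0.6, 4.4]
finger_gap: 0.0659
t 27.55 pos [0.5761 0.0572 0.1006] J 17.94 q6 -19.9 gap 0.0659 F [-0.1058 -0.5616  4.423 ] M [-0.1551  0.1287 -0.0361]
shift [ 0.2 -0.3 -0.1] turn -47.1 tiltfix(deg x,y) [0.07 0.02]
```

```bash
cat > m.py <<'E'
from h import *
M=[];F=[]
for i in range(3):
    s=manip.sense(); M.append(s['wrist_torque']); F.append(s['force'])
    if i<2: capture('wrist')
print('Mz',[round(float(m[2]),3) for m in M],'Fmean',np.mean(F,0))
go([.5757,.0573,.1007],65)
E
python3 -m jog '[[[0,0,0],[0,0,1],1],[[0,0,0],[0,0,2],1],[[0,0,0],[0,0,3],1],[[0,0,0],[0,0,4],1],[[0,0,0],[0,0,5],1],[[0,0,0],[0,0,6],1],[[0,0,0],[0,0,6],1],[[0,0,0],[0,0,6],1]]'; python3 m.py
```

```text
t: 28.55
tool_pos: [0.576, 0.0572, 0.1006]
tool_rot: [0.63, 0.777, 0.0, 0.001]
force: [0.0, -0.6, 5.3]
finger_gap: 0.0655
Mz [-0.062, -0.088, -0.041] Fmean [-0.4096  0.1298  5.5176]
t 28.65 pos [0.576  0.0572 0.1006] J 11.94 q6 -13.9 gap 0.0658 F [-0.3405  0.6844  6.1123] M [-0.1032  0.0771 -0.0411]
shift [ 0.2 -0.3 -0.1] turn -53.1 tiltfix(deg x,y) [0.07 0.01]
```

```bash
python3 -m jog '[[[0,0,0],[0,0,1],1],[[0,0,0],[0,0,2],1],[[0,0,0],[0,0,3],1],[[0,0,0],[0,0,4],1],[[0,0,0],[0,0,5],1],[[0,0,0],[0,0,6],1],[[0,0,0],[0,0,6],1],[[0,0,0],[0,0,6],1]]'; python3 m.py
```

```text
t: 29.65
tool_pos: [0.5761, 0.0572, 0.1006]
tool_rot: [0.669, 0.743, 0.0, 0.0]
force: [-0.1, -0.5, 4.9]
finger_gap: 0.0661
Mz [-0.023, -0.05, -0.052] Fmean [-0.0407  0.016   4.8555]
t 29.75 pos [0.5761 0.0572 0.1006] J 5.95 q6 -7.9 gap 0.0657 F [-0.6678  0.7078  3.966 ] M [-0.1258  0.1281 -0.0518]
shift [ 0.1 -0.4 -0.1] turn -59.1 tiltfix(deg x,y) [0.08 0.01]
```

```bash
python3 -m jog '[[[0,0,0],[0,0,1],1],[[0,0,0],[0,0,2],1],[[0,0,0],[0,0,3],1],[[0,0,0],[0,0,4],1],[[0,0,0],[0,0,5],1],[[0,0,0],[0,0,6],1],[[0,0,0],[0,0,6],1],[[0,0,0],[0,0,6],1]]'; python3 m.py
```

```text
t: 30.75
tool_pos: [0.576, 0.0572, 0.1006]
tool_rot: [0.707, 0.707, 0.0, 0.0]
force: [0.3, -0.2, 4.2]
finger_gap: 0.0654
Mz [-0.056, -0.034, -0.052] Fmean [-0.0001 -0.2058  4.6676]
t 30.85 pos [0.576  0.0572 0.1006] J -0.05 q6 -1.9 gap 0.0661 F [0.1669 0.242  5.3517] M [-0.1247  0.1734 -0.0522]
shift [ 0.1 -0.3 -0.1] turn -65.1 tiltfix(deg x,y) [ 0.07 -0.  ]
```

```bash
python3 -m jog '[[[0,0,0],[0,0,1],1],[[0,0,0],[0,0,2],1],[[0,0,0],[0,0,3],1],[[0,0,0],[0,0,4],1],[[0,0,0],[0,0,5],1],[[0,0,0],[0,0,5],1],[[0,0,0],[0,0,5],1],[[0,0,0],[0,0,5],1]]'; python3 m.py
```

```text
t: 31.85
tool_pos: [0.5761, 0.0572, 0.1007]
tool_rot: [0.738, 0.675, 0.0, 0.0]
force: [-0.0, -1.7, 5.1]
finger_gap: 0.0658
Mz [-0.1, -0.051, -0.061] Fmean [ 0.4201 -0.9773  4.9835]
t 31.95 pos [0.576  0.0572 0.1006] J -5.05 q6 3.1 gap 0.0659 F [ 0.8266 -0.3825  4.732 ] M [-0.1252  0.1434 -0.0609]
shift [ 0.1 -0.4 -0.1] turn -70.1 tiltfix(deg x,y) [ 0.07 -0.01]
```

```bash
python3 -m jog '[[[0,0,0],[0,0,1],1],[[0,0,0],[0,0,2],1],[[0,0,0],[0,0,3],1],[[0,0,0],[0,0,4],1],[[0,0,0],[0,0,5],1],[[0,0,0],[0,0,5],1],[[0,0,0],[0,0,5],1],[[0,0,0],[0,0,5],1]]'; python3 m.py
```

```text
t: 32.95
tool_pos: [0.576, 0.0572, 0.1006]
tool_rot: [0.766, 0.642, 0.001, 0.0]
force: [0.1, -0.7, 5.4]
finger_gap: 0.0658
Mz [-0.035, -0.043, -0.051] Fmean [ 0.0343 -0.6866  5.2158]
t 33.05 pos [0.576  0.0572 0.1006] J -10.05 q6 8.1 gap 0.0658 F [ 0.0239 -0.8437  5.9207] M [-0.1391  0.1224 -0.0509]
shift [ 0.  -0.3 -0.1] turn -75.1 tiltfix(deg x,y) [ 0.07 -0.01]
```

```bash
python3 -m jog '[[[0,0,0],[0,0,1],1],[[0,0,0],[0,0,2],1],[[0,0,0],[0,0,3],1],[[0,0,0],[0,0,4],1],[[0,0,0],[0,0,5],1],[[0,0,0],[0,0,5],1],[[0,0,0],[0,0,5],1],[[0,0,0],[0,0,5],1]]'; python3 m.py
```

```text
t: 34.05
tool_pos: [0.576, 0.0572, 0.1006]
tool_rot: [0.794, 0.608, 0.0, 0.0]
force: [-0.1, -1.5, 4.7]
finger_gap: 0.0657
Mz [-0.063, -0.037, 0.018] Fmean [-0.326  -0.9027  4.6861]
t 34.15 pos [0.576  0.0572 0.1006] J -15.05 q6 13.1 gap 0.066 F [-0.7501 -0.9739  4.9222] M [-0.2262  0.1389  0.0177]
shift [ 0.  -0.3 -0.1] turn -80.0 tiltfix(deg x,y) [ 0.07 -0.02]
```

```bash
python3 -m jog '[[[0,0,0],[0,0,1],1],[[0,0,0],[0,0,2],1],[[0,0,0],[0,0,3],1],[[0,0,0],[0,0,4],1],[[0,0,0],[0,0,5],1],[[0,0,0],[0,0,5],1],[[0,0,0],[0,0,5],1],[[0,0,0],[0,0,5],1]]'; python3 m.py
```

```text
t: 35.15
tool_pos: [0.576, 0.0571, 0.1006]
tool_rot: [0.819, 0.574, 0.0, 0.001]
force: [-0.5, -1.1, 5.0]
finger_gap: 0.0658
Mz [0.316, 0.356, 0.346] Fmean [-0.3848 -1.181   5.1542]
t 35.25 pos [0.576  0.0571 0.1006] J -20.0 q6 18.1 gap 0.0657 F [-0.2728 -1.0523  5.1521] M [-0.254   0.1794  0.3458]
shift [ 0.1 -0.3 -0.1] turn -85.0 tiltfix(deg x,y) [0.07 0.  ]
```

The moment jumped from about −0.05 to +0.34 N·m within the last 5°, so the ring has bitten. Adding 4–5°.

```bash
python3 -m jog '[[[0,0,0],[0,0,0.7],1],[[0,0,0],[0,0,1.4],1],[[0,0,0],[0,0,2.1],1],[[0,0,0],[0,0,2.8],1],[[0,0,0],[0,0,3.5],1],[[0,0,0],[0,0,4],1],[[0,0,0],[0,0,4],1],[[0,0,0],[0,0,4],1]]'; python3 m.py
```

```text
t: 36.25
tool_pos: [0.5759, 0.057, 0.1005]
tool_rot: [0.838, 0.545, 0.0, 0.001]
force: [-0.3, -2.2, 5.2]
finger_gap: 0.0657
Mz [0.924, 0.989, 0.923] Fmean [ 0.113  -1.4027  5.2927]
t 36.35 pos [0.576  0.057  0.1006] J -23.93 q6 22.1 gap 0.0657 F [-0.0339 -0.9001  5.3806] M [-0.3008  0.1061  0.923 ]
shift [ 0.2 -0.4 -0.1] turn -88.9 tiltfix(deg x,y) [0.08 0.02]
```

The moment rises at about 0.15 N·m per degree, so the ring is roughly 4.5–6° past the bite, which is finger-tight. Releasing and retreating.

```bash
python3 -m jog '[[[0,0,0],[0,0,0],0.5],[[0,0,0],[0,0,0],-1],[[0,0,0],[0,0,0],-1],[[0,0,0],[0,0,0],-1],[[0,0,0],[0,0,0],-1],[[0,0,-3],[0,0,0],-1],[[0,0,-15],[0,0,0],-1],[[0,0,-35],[0,0,0],-1]]'; python3 m.py; python3 -m jog '[[[0,0,-20],[0,0,0],-1],[[0,0,-50],[0,0,0],-1],[[-20,0,-70],[0,0,0],-1],[[-50,0,-80],[0,0,0],-1],[[-70,0,-90],[0,0,0],-1],[[-80,0,-90],[0,0,0],-1],[[-80,0,-90],[0,0,0],-1],[[-80,0,-90],[0,0,0],-1]]'; python3 - <<'E'
from f import *
im,p=look('wrist'); cv2.imwrite('pics/w12.png',im)
im=capture('scene'); cv2.imwrite('pics/s12.png',cv2.resize(im[130:300,120:390],None,fx=2.9,fy=2.9,interpolation=cv2.INTER_CUBIC))
im=capture('top'); cv2.imwrite('pics/t12.png',im)
go([.5757,.0573,.3])
E
```

```text
t: 37.35
tool_pos: [0.5753, 0.0573, 0.1359]
tool_rot: [0.839, 0.545, -0.0, -0.0]
force: [0.9, -0.5, 0.3]
finger_gap: 0.0919
Mz [0.005, -0.007, -0.051] Fmean [0.8292 0.1056 0.6487]
t 37.45 pos [0.5772 0.0573 0.1382] J -23.98 q6 22.1 gap 0.0916 F [0.347  0.9152 0.0159] M [-0.1096  0.0426 -0.0511]
shift [-0.6 -1.5 37.5] turn -89.0 tiltfix(deg x,y) [ 0.28 -0.12]
t: 38.45
tool_pos: [0.543, -0.0154, 0.2247]
tool_rot: [0.839, 0.545, -0.0, -0.0]
force: [-0.8, 0.6, -0.2]
finger_gap: 0.0918
t 38.6 pos [ 0.5431 -0.0152  0.2249] J -23.94 q6 14.2 gap 0.0915 F [0.1927 0.1164 0.7305] M [-0.1094  0.0899  0.0173]
shift [ 79.5   0.3 -75.1] turn None tiltfix(deg x,y) [-0.04 -0.  ]
```

View pics/s12.png

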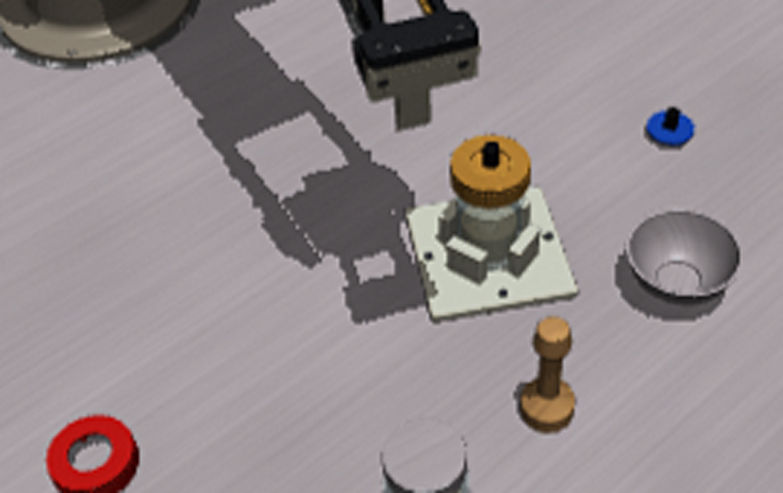

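View pics/w12.png

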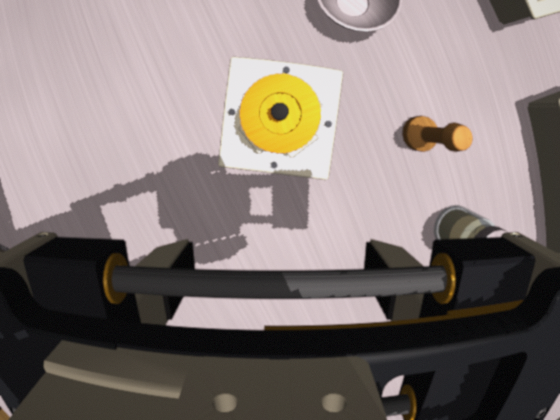

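The ring sits level and concentric on the jar, at (280,112) in the wrist view with the knob centred in its hole. The bystanders have not moved and the gripper is clear. Handing in.

```bash
python3 -c "
from workcell import manip
print(manip.job_done()); print(manip.sense()['t'])"
```

```text
the job is handed in; nothing more can be done
None
the job is handed in; nothing more can be done
```

The jar is closed: the brass disk is home in the mouth and the brass screw ring clamps it finger-tight. I handed the job in at about 39 s of the 72 s allowed.

- **Disk:** I lowered it into the mouth, knob up, until it touched at 5.8 N and TCP z = 0.1191. That matches the height predicted for a seated disk.
- **Ring:** The lugs met the thread tops at about 7 N. They dropped into the gaps within the first 30° clockwise, and the lip touched the disk at the predicted height.
- **Tightening:** I turned on in small steps. Between 50° and 55° past lip contact, Mz jumped from about −0.05 to +0.34 N·m. Another 4° brought it to 0.94 N·m, which I estimate at 4.5–6° past the bite, within the 3–12° window.
- **Last checks:** Pictures after release show the ring level and centred with the knob in its hole. The full jar, tamper, bowl, blue disk and red ring look where they were. The gripper is open and clear, with no force on it.
- **What disagreed:** The wrist camera read about 1 mm off from where the grasps showed things to be, so I corrected for that. The angle past the bite is worked out from how the moment rose. I did not see it directly.

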